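Index the spice turntable one hole

TASK

The spice turntable is held by a spring plunger: its thumb cup stands on the robot's side of the wooden disc. Press the cup down with the fingertips to free the pin, push it round, still pressed, to the very next hole of the grey ring on the side where the wooden pepper mill stands beside it, and let it spring fully up so that the pin locks in that hole. Do not lift or knock over the spice jar and salt shaker riding on the disc, and leave the pepper mill and the mug where they stand; nothing is to be picked up.

Things in the scene. Friction and masses are not known exactly. Their poses are not given: they have to be found in the camera images.
- carousel: fixed stand of the turntable: metal foot 284 mm wide and a flat grey metal ring (inner radius 112, outer 138 mm, top 42 mm above the worktop) with 8 slot holes 11 mm wide at radius 125 mm, 45 degrees apart. Origin on the turning axis at worktop height, z up. The plunger starts in the hole on its -x side, which faces the robot within half a radian; left, right are its +y and -y.
- turntable (a joint): angle of the wooden disc (220 mm wide, top 46 mm above the worktop) about the stand's vertical axis, rad; 0 at the start, positive counterclockwise from above; the next holes are at +0.785 and -0.785. With the plunger pressed it turns with little friction (0.05 N m) and stays where it is left.
- plunger (a joint): how far the spring plunger is pressed, m: 0 fully up (pin in a hole), 0.014 fully down; spring 4 N up, 8 N down. The round-ended 8 mm pin is clear of the ring beyond 0.008, so press about 0.011. Released between holes it rests under the ring at 0.008 and springs up by itself where it meets a hole, centring itself with 1.5 mm of play either way.
- plunger_cup (a point): middle of the inner floor of the plunger's thumb cup: round open-topped dark steel cup, 60 mm wide outside, floor about 50 mm wide, walls 9 mm above the floor and 4 mm thick. It rides with the disc 85 mm from the turning axis; its floor is 66 mm above the worktop when up, 52 mm fully down. Closed fingertips fit in, press the floor and push on the wall.
- pepper_mill: turned wooden pepper mill, 58 mm in diameter, 170 mm high, loose, standing on the worktop to the left or to the right of the turntable; origin at the centre of its underside
- mug: white mug, 78 mm in diameter with a handle, 97 mm high, loose, standing on the side of the turntable opposite to the pepper mill; origin under its middle
- spice_jar: spice jar with a red cap, 45 mm in diameter, 106 mm high, standing loose on the half of the wooden disc away from the plunger; origin at the centre of its underside
- salt_shaker: glass salt shaker with a grey cap, 44 mm in diameter, 90 mm high, standing loose on the half of the wooden disc away from the plunger, beside the spice jar; origin at the centre of its underside
Mind the look-alikes: they are no part of the job. Of the things like the pepper_mill, leave any that is purple; of the rest the smaller one is meant.

How it is judged:
On the way, in this order (a step that is already met when the one before it is completed fails the run):
1. the plunger is pressed down while still at its first hole (value of joint plunger above 0.0085 m and value of joint turntable between -0.1 and 0.1 rad), for 0.1 s.
2. the disc is turned more than half way towards the next hole on the pepper mill's side (((y of pepper_mill in the frame of carousel above 0 m and value of joint turntable below -0.4 rad) or (y of pepper_mill in the frame of carousel below 0 m and value of joint turntable above 0.4 rad))), for 0.05 s.
At the end, for the whole second after the job is handed in: The disc has been turned one hole (45 degrees, within 2.3 degrees) towards the pepper mill's side and is at rest, the plunger is up (less than 2.5 mm down), the spice jar and the salt shaker stand upright on the disc, and the pepper mill and the mug are within 20 mm of where they stood (((y of pepper_mill in the frame of carousel above 0 m and value of joint turntable between -0.8254 and -0.7454 rad) or (y of pepper_mill in the frame of carousel below 0 m and value of joint turntable between 0.7454 and 0.8254 rad)) and value of joint plunger below 0.0025 m and velocity of joint turntable between -0.03 and 0.03 rad/s and angle between each of spice_jar, salt_shaker's own z axis and vertical below 0.15 rad and height (world z) of spice_jar between 0.04 and 0.052 m and horizontal distance between each of spice_jar, salt_shaker and carousel below 0.1 m and height (world z) of salt_shaker between 0.04 and 0.052 m and distance of each of pepper_mill, mug from where it was at the start of the episode below 0.02 m); the robot touches nothing.
It fails at once if the spice jar is lifted or knocked over (height (world z) of spice_jar above 0.066 m or height (world z) of spice_jar below 0.03 m or angle between spice_jar's own z axis and vertical above 0.3 rad).
It fails at once if the salt shaker is lifted or knocked over (height (world z) of salt_shaker above 0.066 m or height (world z) of salt_shaker below 0.03 m or angle between salt_shaker's own z axis and vertical above 0.3 rad).
It fails at once if the pepper mill or the mug is moved, lifted or tipped (distance of any of pepper_mill, mug from where it was at the start of the episode above 0.03 m).
It also fails if it takes over 38 s, if anything falls off the work surface, if the arm or the gripper's body presses on something with over 40 N, if the wrist force passes 120 N, or if a joint passes its speed limit or range.

ROBOT

A 7-joint arm with a two-finger parallel gripper is mounted at the origin on a cart in front of the work surface, level with it; the furniture and walls round the work are solid. World frame = base frame: x ahead of the robot, y to its left, z up, the work surface at z = 0. Lengths are in m, angles in rad, forces in N, time in s.
With the tool pointing down it reaches from about 0.4 to 0.875 m from the base axis. Payload 19.3 kg.
Tool frame: the origin (TCP) lies at the very end of the fingers, on their centre line; the grasp point (between the pads) lies 19 mm behind it; z points along the fingers, y is the direction in which the jaws open and shut (so a half turn about z gives the same grasp; the last joint's range is limited). The gripper opens to 85 mm and grips with 20 to 120 N. Pads are 22 mm wide; open, the fingers measure 114 mm over their backs; the gripper's body (76 mm by 85 mm) begins 54 mm behind the grasp point. The pads swing forward as they close: fully open they stand 13 mm farther back than shut.
Start: joints at [1.147, 0.521, -0.036, 1.599, 0.021, 1.021, -0.113], TCP at [0.217, -0.586, 0.231] pointing down, gripper open.
Joint ranges: [-2.91, 2.91], [-0.3, 2.13], [-1.5, 1.42], [0.17, 2.43], [-1.26, 4.41], [0.16, 1.93], [-2.52, 2.52]. Speed limits (rad/s): [1.89, 1.89, 2.39, 2.39, 3.01, 3.01, 3.01].

INTERFACE

Orientations are given as [roll, pitch, yaw] about the fixed x, y, z axes, in that order (R = Rz(yaw) Ry(pitch) Rx(roll)).
In Python, from workcell import bot gives the robot as it stands. The module is installed in compiled form; this text tells all that it offers.
- The arm moves only by the shell command python3 -m inch 'ROWS' [FORCE]. ROWS is JSON, a list of rows, each an object of numbers: "dx", "dy", "dz": the shift along the tool's x, y, z in mm; "rx", "ry", "rz": the turn, a rotation vector about the tool's x, y, z in rad; "hand": the closure, from -1 (fully open) to 1 (shut), so that 0 is half open. In form: [{"dx": .., "dy": .., "dz": .., "rx": .., "ry": .., "rz": .., "hand": ..}, ...]. A call has 1 to 10 rows; each row shifts and turns the commanded pose from where the row before left it, along the tool's axes as they then stand; what a row does not reach is not made up. A row lasts 1/10 s, in which the tool goes at most 50 mm and 8.59 degrees, less where a joint would pass 70% of its speed; a pose out of reach is approached as far as the arm can. A call with a gripper value outside its range is refused whole. The fingers move at their own pace and stop on an object; FORCE is the grip in N (left out, the last holds). Time passes only in rows, so rows that do not move let the fingers close. It gives the time, the measured TCP pose, the force and the opening at its end, in the units of the state.
- bot.observe(): the state, without advancing time (a new reading comes with each control period).
- bot.grab_frame(name): name is "side" or "top"; returns (picture, depth): 400x640x3 uint8, red, green, blue; 400x640 float32, m along the optical axis (not along the pixel's ray), 0 where there is no reading.
- bot.get_calibration(name): a dict with "vertical_fov" (degrees; the focal length in pixels is half the picture's height over the tangent of half this angle, whatever the lens; pixels are square), "cx", "cy" (the principal point, pixels), "origin" and "orientation" of the camera in the world. Camera axes: x right, y down, z forward; pixel columns grow to the right and rows downward; lengths in m; the calibration is good to about 2 mm. A picture is of the moment at which its call begins. get_calibration takes no time and is no camera call.
- bot.job_done(): hands the job in, once; it reports no verdict.
Trained networks look in the newest picture that a camera, given by its name, has taken for a name from the list of things; names that differ only in an ending like _2 or _b are one class to them, and where a whole thing is asked for, a point or a joint stands for the part that bears it (a point fixed in the world has none). Each returns a list of dicts, best first, with "score" (0 to 1); they miss things now and then, are a little off and sometimes report something else, mostly with a low value. They report only what shows in the picture. A call takes as long as a camera call. They do not tell look-alikes from the thing itself.
- bot.trace(camera, target): "region" (400x640 bool, what is visible of it) and "box" ([left, top, right, bottom] in pixels, round what is visible of it).
- bot.tip_of(camera, target): "centre" ([row, column] in pixels: a listed point, or the origin of a listed thing).
The state is a dict: "clock": time; "qpos": joint angles; "qd": joint speeds; "joint_efforts": joint torques, N m; "position": TCP position; "tool_rot": TCP orientation; "force": force on the tool from outside, world axes, zero at the start; "moment": the same for the moment, N m; "grip_width": finger opening in m.
Only numpy, scipy, OpenCV 4.12 (cv2) and the standard library are available. Lean on these libraries where they do the work, as an engineer would, in place of code of your own. Each camera call takes 0.05 s, during which the arm holds its last target.

## Working session

There is one attempt and no reset: what is moved stays moved. The work goes in short steps, Python scripts to look and compute and a shell command to move; the robot and the scene stay as the last step left them, time stands still between calls to the robot, and variables do not carry over. Pictures are saved under pics/ and viewed, and the job is handed in when it is done.

```bash
mkdir -p pics; python3 - <<'E'
from workcell import bot
import cv2
s=bot.observe(); print(s)
for n in ("side","top"):
    p,d=bot.grab_frame(n); cv2.imwrite(f"pics/{n}0.png",p[:,:,::-1]); c=bot.get_calibration(n); print(n,c)
    for t in ("carousel","plunger_cup","pepper_mill","mug","spice_jar","salt_shaker"):
        print(t,[(r["score"],r["box"]) for r in bot.trace(n,t)],[(r["score"],r["centre"]) for r in bot.tip_of(n,t)])
E
```

```text
{'clock': 0.0, 'qpos': array([ 1.14680914,  0.5220249 , -0.03632289,  1.5999973 ,  0.02119078,
        1.02109335, -0.11279567]), 'qd': array([ 5.71634418e-04, -1.47859447e-03,  3.00754431e-04, -2.08197571e-03,
        5.60126496e-05,  4.68945155e-04, -6.30127071e-05]), 'joint_efforts': array([-5.04782438e-04, -9.27105832e+01,  1.98007688e+00, -3.69933486e+01,
        1.78990024e-02,  8.15239531e-03, -4.40112262e-05]), 'position': array([ 0.21638292, -0.58599158,  0.23072283]), 'tool_rot': array([-3.14045690e+00,  7.53689773e-05,  3.53772654e-01]), 'force': array([ 0.07853298,  0.05155508, -0.08451283]), 'moment': array([-0.00443488,  0.01071717,  0.0066047 ]), 'grip_width': 0.0849567040783985}
side {'vertical_fov': 53.60969040790432, 'cx': 313.0791172361941, 'cy': 194.72412807271277, 'origin': array([ 0.61353017, -0.97599731,  0.48779656]), 'orientation': array([-1.97665067, -0.02496878, -0.04700527])}
carousel [(0.89, [250.5, 187.4, 350.0, 243.4]), (0.65, [319.2, 159.9, 336.0, 198.9])] [(0.56, [216.8, 301.4])]
plunger_cup [(0.78, [260.9, 183.6, 284.6, 195.0])] [(0.48, [189.5, 273.4
[... 499 characters left out ...]
 'cx': 319.2415344949016, 'cy': 200.6065814304396, 'origin': array([ 0.28801433, -0.09475776,  1.38483167]), 'orientation': array([-2.86415669, -0.00647143, -1.25144147])}
carousel [(0.87, [282.5, 172.1, 358.7, 247.3])] [(0.74, [207.1, 318.9])]
plunger_cup [(0.52, [297.1, 213.1, 317.9, 228.3])] [(0.57, [221.5, 304.8])]
pepper_mill [(0.72, [215.1, 167.7, 237.1, 188.3]), (0.63, [197.9, 125.9, 232.2, 164.7])] [(0.85, [185.2, 231.8]), (0.78, [154.1, 219.0]), (0.71, [154.1, 254.9])]
mug [(0.85, [406.0, 216.0, 440.0, 239.7])] [(0.81, [230.9, 422.9])]
spice_jar [(0.49, [316.1, 170.8, 331.4, 194.3])] [(0.47, [183.6, 323.2])]
salt_shaker [(0.63, [332.1, 189.2, 346.0, 199.6])] [(0.43, [198.7, 339.1])]
```

View pics/side0.png

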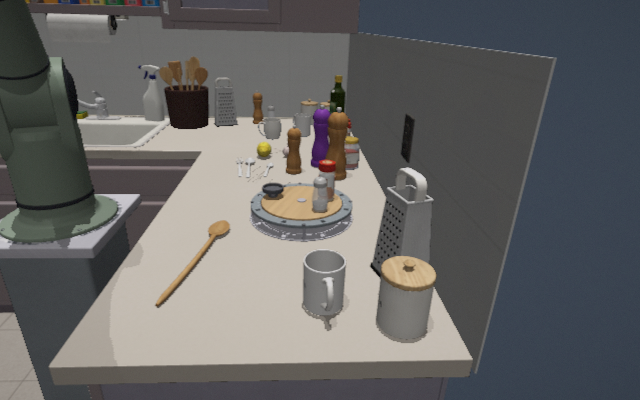

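View pics/top0.png

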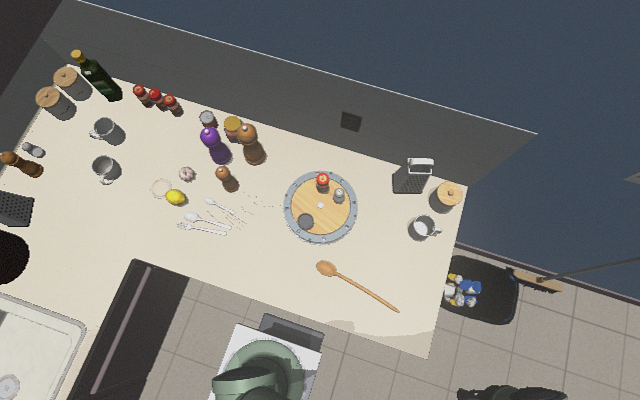

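```bash
cat > h.py <<'E'
import numpy as np, cv2
from workcell import bot
from scipy.spatial.transform import Rotation as R
def cloud(n):
    p,d=bot.grab_frame(n); c=bot.get_calibration(n)
    f=200/np.tan(np.radians(c["vertical_fov"])/2)
    v,u=np.mgrid[:400,:640]
    P=np.stack([(u-c["cx"])/f*d,(v-c["cy"])/f*d,d],-1)
    W=P@R.from_euler("xyz",c["orientation"]).as_matrix().T+c["origin"]
    W[d==0]=np.nan
    return p,d,W
E
python3 - <<'E'
from h import *
for n in ("side","top"):
    p,d,W=cloud(n)
    for t in ("carousel","plunger_cup","pepper_mill","mug","spice_jar","salt_shaker"):
        for r in bot.trace(n,t):
            m=r["region"]; w=W[m]; w=w[~np.isnan(w[:,0])]
            print(n,t,r["score"],r["box"],"med",np.round(np.median(w,0),3),"lo",np.round(np.percentile(w,3,axis=0),3),"hi",np.round(np.percentile(w,97,axis=0),3))
    # table heights
    for (u,v) in [(200,150),(250,250),(350,250),(300,280),(400,250),(420,300)]: print(n,u,v,np.round(W[v,u],3))
    x0,x1,y0,y1=(215,455,90,330) if n=="side" else (180,460,110,320)
    cv2.imwrite(f"pics/{n}crop.png",cv2.resize(p[y0:y1,x0:x1,::-1],None,fx=2.5,fy=2.5,interpolation=cv2.INTER_CUBIC))
E
```

```text
side carousel 0.71 [252.4, 188.4, 349.0, 240.9] med [ 0.624 -0.057  0.044] lo [ 0.518 -0.126  0.003] hi [0.76  0.099 0.069]
side plunger_cup 0.52 [262.8, 183.4, 282.0, 194.7] med [0.56  0.043 0.07 ] lo [0.534 0.01  0.066] hi [0.583 0.067 0.077]
side pepper_mill 0.79 [287.0, 127.4, 300.8, 171.3] med [0.62  0.348 0.074] lo [0.599 0.338 0.007] hi [0.641 0.359 0.155]
side pepper_mill 0.66 [313.0, 105.4, 330.4, 164.7] med [0.714 0.422 0.116] lo [0.69  0.411 0.016] hi [0.741 0.441 0.211]
side pepper_mill 0.62 [327.5, 104.7, 349.9, 182.4] med [0.767 0.297 0.132] lo [0.734 0.282 0.011] hi [0.801 0.336 0.224]
side pepper_mill 0.62 [304.0, 250.4, 346.9, 317.6] med [ 0.672 -0.394  0.066] lo [ 0.637 -0.432  0.005] hi [ 0.708 -0.329  0.097]
side mug 0.85 [302.6, 247.8, 343.8, 317.8] med [ 0.672 -0.394  0.067] lo [ 0.637 -0.432  0.008] hi [ 0.707 -0.329  0.097]
side spice_jar 0.91 [322.3, 159.6, 335.6, 196.9] med [0.713 0.007 0.124] lo [0.687 0.    0.028] hi [0.739 0.282 0.155]
side salt_shaker 0.72 [311.1, 177.6, 330.9, 214.5] med [ 0.684 -0.061  0.092] lo [ 0.667 -0.068  0.052] hi [ 0.702 -0.044
[... 576 characters left out ...]
.214]
top pepper_mill 0.86 [236.7, 119.0, 266.9, 165.6] med [0.746 0.307 0.16 ] lo [0.726 0.285 0.018] hi [0.785 0.346 0.228]
top mug 0.97 [404.7, 216.5, 440.0, 243.5] med [ 0.677 -0.374  0.043] lo [ 0.635 -0.426 -0.   ] hi [ 0.708 -0.329  0.097]
top spice_jar 0.78 [317.7, 170.1, 331.0, 194.7] med [0.695 0.019 0.149] lo [0.683 0.001 0.051] hi [0.725 0.039 0.157]
top salt_shaker 0.69 [334.4, 189.9, 345.2, 199.6] med [ 0.673 -0.049  0.123] lo [ 0.663 -0.064  0.08 ] hi [ 0.69  -0.033  0.137]
top 200 150 [ 0.715  0.539 -0.001]
top 250 250 [0.404 0.204 0.002]
top 350 250 [ 0.52  -0.147  0.001]
top 300 280 [ 0.359 -0.007  0.001]
top 400 250 [ 0.579 -0.324 -0.   ]
top 420 300 [ 0.428 -0.438  0.002]
```

View pics/topcrop.png

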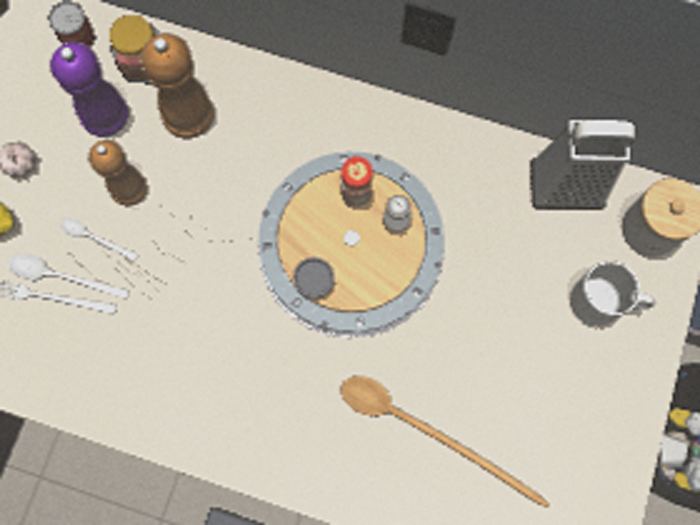

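View pics/sidecrop.png

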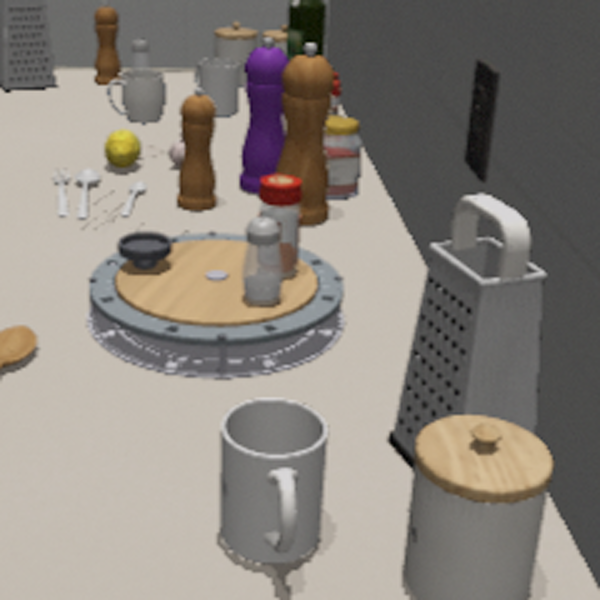

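```bash
python3 - <<'E'
from h import *
from scipy.optimize import least_squares
for n in ("side","top"):
    p,d,W=cloud(n)
    x,y,z=W[...,0],W[...,1],W[...,2]
    near=np.hypot(x-.63,y-.004)<.17
    m=near&(z>.03)&(z<.0425+.002)
    # ring: grey
    hsv=cv2.cvtColor(p,cv2.COLOR_RGB2HSV)
    ring=near&(z>.036)&(z<.048)&(hsv[...,1]<80)
    disc=near&(z>.04)&(z<.052)&(hsv[...,1]>=80)
    print(n,ring.sum(),disc.sum(),np.median(z[ring]),np.median(z[disc]))
    X,Y=x[ring],y[ring]
    def f(q,X=X,Y=Y):
        r=np.hypot(X-q[0],Y-q[1]); return np.maximum(0,np.abs(r-.125)-.012)
    s=least_squares(f,[.63,.004],loss="soft_l1",f_scale=.004); print("ring c",s.x)
    # outer bound
    cnt,_=cv2.findContours(((near&(z>.036)&(z<.06)).astype(np.uint8)),cv2.RETR_EXTERNAL,cv2.CHAIN_APPROX_NONE)
    c=max(cnt,key=len)[:,0]; w=W[c[:,1],c[:,0]]; w=w[(w[:,2]<.048)]
    s=least_squares(lambda q:np.hypot(w[:,0]-q[0],w[:,1]-q[1])-q[2],[.63,.004,.138],loss="soft_l1",f_scale=.003); print("outer",s.x,len(w))
    cup=near&(z>.058)&(z<.085)&(np.hypot(x-.56,y-.04)<.045)
    print("cup",cup.sum(), np.c_[np.percentile(W[cup],[1,50,99],axis=0)])
    wc=W[cup&(z>.071)]; s=least_squares(lambda q:np.maximum(0,np.abs(np.hypot(wc[:,0]-q[0],wc[:,1]-q[1])-.028)-.002),[.56,.04],loss="soft_l1",f_scale=.003);print("rim c",s.x,len(wc))
E
```

```text
side 1319 1602 0.043389021074869805 0.0476074496166366
ring c [0.63912002 0.00819063]
outer [0.63916911 0.00619178 0.13555069] 221
cup 220 [[0.53402101 0.00812987 0.06451571]
 [0.55995185 0.04189685 0.07034009]
 [0.58859873 0.06848342 0.07767193]]
rim c [0.56045241 0.03879398] 104
top 1358 1984 0.04173258821563541 0.04598897712176042
ring c [0.63849236 0.00812464]
outer [0.63830007 0.00778804 0.13650588] 200
cup 212 [[0.53173323 0.01088238 0.05985363]
 [0.56087826 0.03858402 0.0673821 ]
 [0.58693129 0.06584831 0.07875901]]
rim c [0.55849351 0.03896253] 47
```

Choice of mill: 
- Small wooden mill at top (228,180) / side (294,150). This one fits, at about 0.16 m high. 
- Larger wooden mill at top (250,145) / side (338,145), which is the look-alike.
- Purple mill at top (215,145) / side (321,140), excluded by colour.
- Another wooden mill far off at top (20,163) / side (258,107), nowhere near the turntable.

The crops confirm the small wooden mill, which stands left of the turntable at about (0.62, 0.35). So the disc turns clockwise, to -0.785. The dark cup at top (306,220) is 85 mm from the axis, as it should be. The axis is at (0.639, 0.008) and the cup at (0.5595, 0.039).

Next I move over the cup.

```bash
python3 -m inch '[{"dx":27,"dy":-23.4,"hand":1},{"dx":27,"dy":-23.4,"hand":1},{"dx":27,"dy":-23.4,"hand":1},{"dx":27,"dy":-23.4,"hand":1},{"dx":27,"dy":-23.4,"hand":1},{"dx":27,"dy":-23.4,"hand":1},{"dx":27,"dy":-23.4,"hand":1},{"dx":27,"dy":-23.4,"hand":1},{"dx":27,"dy":-23.4,"hand":1},{"dx":27,"dy":-23.4,"hand":1}]' 20
```

```text
schema error: expected keys dx, dy, dz, rx, ry, rz, hand
```

```bash
python3 -m inch '[{"dx":27,"dy":-23.4,"hand":1},{"dx":27,"dy":-23.4,"hand":1},{"dx":27,"dy":-23.4,"hand":1},{"dx":27,"dy":-23.4,"hand":1},{"dx":27,"dy":-23.4,"hand":1},{"dx":27,"dy":-23.4,"hand":1},{"dx":27,"dy":-23.4,"hand":1},{"dx":27,"dy":-23.4,"hand":1},{"dx":20,"dy":-18,"hand":1},{"hand":1}]'; python3 -c "
from workcell import bot
s=bot.observe();print(s['clock'],s['position'],s['tool_rot'],s['qpos'],s['force'])"
```

```text
2.1 [ 0.21652383 -0.58628622  0.23128772] [-3.14157462e+00  1.29391741e-05  3.53808910e-01] [ 1.14679105  0.5214     -0.03632529  1.59950776  0.02122942  1.02108952
 -0.11279088] [-0.53079668  0.87743296  0.02129124]schema error: expected keys dx, dy, dz, rx, ry, rz, hand
```

All keys are required in every row.

```bash
python3 -m inch '[{"dx":27,"dy":-23.4,"dz":0,"rx":0,"ry":0,"rz":0,"hand":1},{"dx":27,"dy":-23.4,"dz":0,"rx":0,"ry":0,"rz":0,"hand":1},{"dx":27,"dy":-23.4,"dz":0,"rx":0,"ry":0,"rz":0,"hand":1},{"dx":27,"dy":-23.4,"dz":0,"rx":0,"ry":0,"rz":0,"hand":1},{"dx":27,"dy":-23.4,"dz":0,"rx":0,"ry":0,"rz":0,"hand":1},{"dx":27,"dy":-23.4,"dz":0,"rx":0,"ry":0,"rz":0,"hand":1},{"dx":27,"dy":-23.4,"dz":0,"rx":0,"ry":0,"rz":0,"hand":1},{"dx":27,"dy":-23.4,"dz":0,"rx":0,"ry":0,"rz":0,"hand":1},{"dx":27,"dy":-23.4,"dz":0,"rx":0,"ry":0,"rz":0,"hand":1},{"dx":27,"dy":-23.4,"dz":0,"rx":0,"ry":0,"rz":0,"hand":1}]' 20
```

```text
clock: 3.1
position: [0.3893, -0.272, 0.2315]
tool_rot: [3.141, -0.0, 0.354]
force: [1.0, -0.2, 0.3]
grip_width: -0.0001
```

```bash
python3 -m inch '[{"dx":29.7,"dy":-25.9,"dz":0,"rx":0,"ry":0,"rz":0,"hand":1},{"dx":29.7,"dy":-25.9,"dz":0,"rx":0,"ry":0,"rz":0,"hand":1},{"dx":29.7,"dy":-25.9,"dz":5,"rx":0,"ry":0,"rz":0,"hand":1},{"dx":29.7,"dy":-25.9,"dz":10,"rx":0,"ry":0,"rz":0,"hand":1},{"dx":29.7,"dy":-25.9,"dz":15,"rx":0,"ry":0,"rz":0,"hand":1},{"dx":29.7,"dy":-25.9,"dz":15,"rx":0,"ry":0,"rz":0,"hand":1},{"dx":29.7,"dy":-25.9,"dz":15,"rx":0,"ry":0,"rz":0,"hand":1},{"dx":29.7,"dy":-25.9,"dz":15,"rx":0,"ry":0,"rz":0,"hand":1},{"dx":29.7,"dy":-25.9,"dz":15,"rx":0,"ry":0,"rz":0,"hand":1},{"dx":0,"dy":0,"dz":0,"rx":0,"ry":0,"rz":0,"hand":1}]'; python3 -c "
from workcell import bot
s=bot.observe();print(s['clock'],s['position'],s['tool_rot'],s['qpos'],s['force'])"
```

```text
clock: 4.1
position: [0.5595, 0.0435, 0.1394]
tool_rot: [-3.139, 0.0, 0.36]
force: [-0.5, 0.1, 0.1]
grip_width: 0.0004
4.1 [0.55945643 0.04348741 0.13944592] [-3.13894339e+00  4.43490436e-04  3.59563211e-01] [-0.00630568  0.54587768 -0.24234457  1.84353053  0.17554106  0.77382071
 -1.55204364] [-0.45655227  0.11527933  0.09470965]
```

```bash
python3 - <<'E'
from h import *
p,d,W=cloud("side"); s=bot.observe(); print(s["clock"],s["position"],s["tool_rot"])
cv2.imwrite("pics/side1.png",cv2.resize(p[90:270,215:395,::-1],None,fx=3.2,fy=3.2,interpolation=cv2.INTER_CUBIC))
x,y,z=np.moveaxis(W,-1,0)
m=(np.hypot(x-.56,y-.04)<.06)&(z>.1)&(z<.17); 
for lo in (.13,.14,.15): 
    k=m&(z>lo)&(z<lo+.01); print(lo,k.sum(),W[k].min(0) if k.any() else 0,W[k].max(0) if k.any() else 0)
print(np.nanmin(z[m]))
E
```

```text
4.15 [0.55880777 0.04066539 0.14015873] [-3.14027699e+00  1.05721988e-03  3.57459449e-01]
0.13 0 0 0
0.14 22 [0.54824278 0.028637   0.1414914 ] [0.57270861 0.04720455 0.14970055]
0.15 34 [0.54834761 0.02607067 0.15029886] [0.57275943 0.04732439 0.15984622]
0.14149140324959875
```

View pics/side1.png

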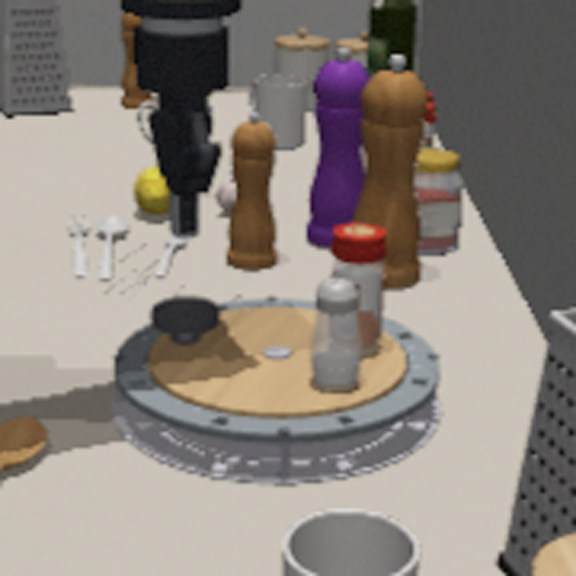

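The picture shows the fingertips at (185,230), directly above the dark cup at (185,315). Both are clear of the jars. I'm going down into the cup.

```bash
python3 -m inch '[{"dx":0,"dy":1,"dz":8,"rx":0,"ry":0,"rz":0,"hand":1},{"dx":0,"dy":0,"dz":12,"rx":0,"ry":0,"rz":0,"hand":1},{"dx":0,"dy":0,"dz":12,"rx":0,"ry":0,"rz":0,"hand":1},{"dx":0,"dy":0,"dz":12,"rx":0,"ry":0,"rz":0,"hand":1},{"dx":0,"dy":0,"dz":12,"rx":0,"ry":0,"rz":0,"hand":1},{"dx":0,"dy":0,"dz":8,"rx":0,"ry":0,"rz":0,"hand":1},{"dx":0,"dy":0,"dz":5,"rx":0,"ry":0,"rz":0,"hand":1},{"dx":0,"dy":0,"dz":2,"rx":0,"ry":0,"rz":0,"hand":1},{"dx":0,"dy":0,"dz":0,"rx":0,"ry":0,"rz":0,"hand":1}]'
```

```text
clock: 5.05
position: [0.5591, 0.0371, 0.0702]
tool_rot: [-3.142, 0.0, 0.354]
force: [0.3, 0.6, 0.3]
grip_width: -0.0004
```

```bash
python3 -m inch '[{"dx":0,"dy":0,"dz":3,"rx":0,"ry":0,"rz":0,"hand":1},{"dx":0,"dy":0,"dz":3,"rx":0,"ry":0,"rz":0,"hand":1},{"dx":0,"dy":0,"dz":0,"rx":0,"ry":0,"rz":0,"hand":1}]'
```

```text
clock: 5.35
position: [0.5594, 0.0371, 0.0643]
tool_rot: [3.141, -0.001, 0.354]
force: [0.5, -0.3, 3.9]
grip_width: -0.0
```

Contact at the floor: 3.9 N, which matches the spring. Pressing on to z of about 0.0548.

```bash
python3 -m inch '[{"dx":0,"dy":0,"dz":3,"rx":0,"ry":0,"rz":0,"hand":1},{"dx":0,"dy":0,"dz":3,"rx":0,"ry":0,"rz":0,"hand":1},{"dx":0,"dy":0,"dz":3,"rx":0,"ry":0,"rz":0,"hand":1},{"dx":0,"dy":0,"dz":0.5,"rx":0,"ry":0,"rz":0,"hand":1},{"dx":0,"dy":0,"dz":0,"rx":0,"ry":0,"rz":0,"hand":1},{"dx":0,"dy":0,"dz":0,"rx":0,"ry":0,"rz":0,"hand":1}]'
```

```text
clock: 5.95
position: [0.5594, 0.0371, 0.0549]
tool_rot: [3.141, -0.001, 0.354]
force: [0.7, -0.5, 6.1]
grip_width: -0.0003
```

```bash
python3 -m inch '[{"dx":0,"dy":0,"dz":0.7,"rx":0,"ry":0,"rz":0,"hand":1},{"dx":0,"dy":0,"dz":0,"rx":0,"ry":0,"rz":0,"hand":1}]';python3 - <<'E'
from h import *
F=[];Z=[]
for i in range(4):
    p,d,W=cloud("side"); s=bot.observe(); F.append(s["force"]);Z.append(s["position"])
print(np.round(F,2),np.round(np.mean(Z,0),4))
x,y,z=np.moveaxis(W,-1,0)
m=(np.hypot(x-.5595,y-.039)<.034)&(np.hypot(x-.5595,y-.039)>.02)&(z>.05)&(z<.085); print(np.percentile(z[m],[5,50,90,97]))
cv2.imwrite("pics/side2.png",cv2.resize(p[90:270,215:395,::-1],None,fx=3.2,fy=3.2,interpolation=cv2.INTER_CUBIC))
E
```

```text
clock: 6.15
position: [0.5594, 0.0371, 0.0542]
tool_rot: [3.141, -0.001, 0.354]
force: [0.4, 0.1, 6.1]
grip_width: -0.0003
[[ 0.71 -0.49  6.3 ]
 [ 1.77 -0.98  6.32]
 [ 1.42 -0.5   5.67]
 [-0.1  -0.8   7.11]] [0.5594 0.0371 0.0542]
[0.05347659 0.05997224 0.0645423  0.06530899]
```

View pics/side2.png

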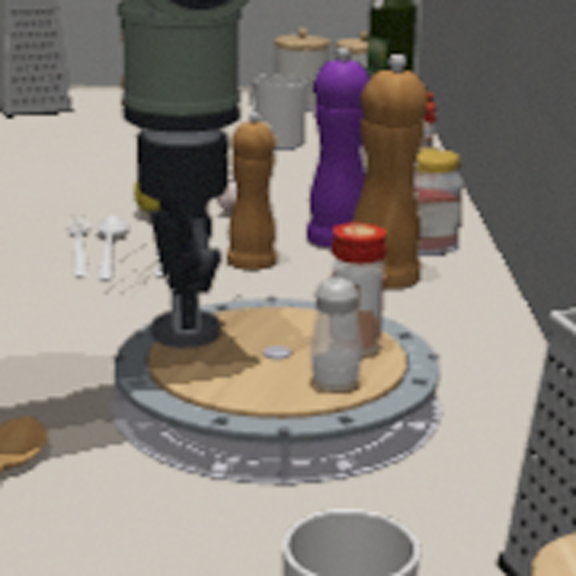

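The cup is visibly pressed: its rim is at 0.065 instead of 0.0777, about 12 mm down. Next I turn the fingertips in the cup so the flat side faces along the push.

```bash
python3 -m inch '[{"dx":0,"dy":0,"dz":0,"rx":0,"ry":0,"rz":-0.12,"hand":1},{"dx":0,"dy":0,"dz":0,"rx":0,"ry":0,"rz":-0.12,"hand":1},{"dx":0,"dy":0,"dz":0,"rx":0,"ry":0,"rz":-0.12,"hand":1},{"dx":0,"dy":0,"dz":0,"rx":0,"ry":0,"rz":-0.12,"hand":1},{"dx":0,"dy":0,"dz":0,"rx":0,"ry":0,"rz":-0.12,"hand":1},{"dx":0,"dy":0,"dz":0,"rx":0,"ry":0,"rz":-0.12,"hand":1},{"dx":0,"dy":0,"dz":0,"rx":0,"ry":0,"rz":-0.12,"hand":1},{"dx":0,"dy":0,"dz":0,"rx":0,"ry":0,"rz":0,"hand":1}]'
```

```text
clock: 7.15
position: [0.5593, 0.037, 0.0541]
tool_rot: [3.141, -0.0, 1.198]
force: [-0.7, -0.2, 6.9]
grip_width: 0.0001
```

```bash
python3 -m inch '[{"dx":3,"dy":0.1,"dz":0,"rx":0,"ry":0,"rz":0.035,"hand":1},{"dx":5.1,"dy":0.15,"dz":0,"rx":0,"ry":0,"rz":0.06,"hand":1},{"dx":5.1,"dy":0.15,"dz":0,"rx":0,"ry":0,"rz":0.06,"hand":1},{"dx":5.1,"dy":0.15,"dz":0,"rx":0,"ry":0,"rz":0.06,"hand":1},{"dx":5.1,"dy":0.15,"dz":0,"rx":0,"ry":0,"rz":0.06,"hand":1},{"dx":5.1,"dy":0.15,"dz":0,"rx":0,"ry":0,"rz":0.06,"hand":1},{"dx":5.1,"dy":0.15,"dz":0,"rx":0,"ry":0,"rz":0.06,"hand":1},{"dx":5.1,"dy":0.15,"dz":0,"rx":0,"ry":0,"rz":0.06,"hand":1},{"dx":3,"dy":0.1,"dz":0,"rx":0,"ry":0,"rz":0.035,"hand":1},{"dx":0,"dy":0,"dz":0,"rx":0,"ry":0,"rz":0,"hand":1}]'
cat > look.py <<'E'
import sys
from h import *
from scipy.optimize import least_squares
p,d,W=cloud("side"); s=bot.observe(); q=s["position"]; A=np.array([.6388,.0080])
v=q[:2]-A; print(s["clock"],np.round(q,4),"yaw",round(s["tool_rot"][2],3),"F",np.round(s["force"],1),"tcp r",np.hypot(*v).round(4),"phi",np.degrees(np.arctan2(v[1],v[0])).round(2))
for n in ("side","top"):
    if n=="top": p2,d2,W2=cloud("top")
    WW=W if n=="side" else W2
    r=bot.trace(n,"plunger_cup")
    for c in r[:2]:
        w=WW[c["region"]]; w=w[(w[:,2]>.04)&(w[:,2]<.085)&(np.hypot(w[:,0]-A[0],w[:,1]-A[1])<.13)]
        if len(w)<20: continue
        f=least_squares(lambda t:np.maximum(0,np.hypot(w[:,0]-A[0]-.085*np.cos(t[0]),w[:,1]-A[1]-.085*np.sin(t[0]))-.029),[np.arctan2(v[1],v[0])],loss="soft_l1",f_scale=.002)
        e=np.median(w[:,:2],0)-A; print(n,c["score"],"cup angle fit",np.degrees(f.x[0]).round(2),"med angle",np.degrees(np.arctan2(e[1],e[0])).round(2),"rim z",np.percentile(w[:,2],95).round(4))
cv2.imwrite(f"pics/{sys.argv[1]}.png",np.hstack([cv2.resize(a[:,:,::-1],(400,400),interpolation=cv2.INTER_CUBIC) for a in (p[140:260,240:360],p2[150:250,270:370])]))
E
python3 look.py p3
```

```text
clock: 8.15
position: [0.5832, 0.0716, 0.0541]
tool_rot: [-3.141, -0.0, 0.703]
force: [-1.4, 4.7, 7.5]
grip_width: -0.0002
8.2 [0.5831 0.0715 0.0541] yaw 0.704 F [-2.5  2.9  6.7] tcp r 0.0845 phi 131.24
side 0.47 cup angle fit 130.09 med angle 137.72 rim z 0.0651
```

View pics/p3.png

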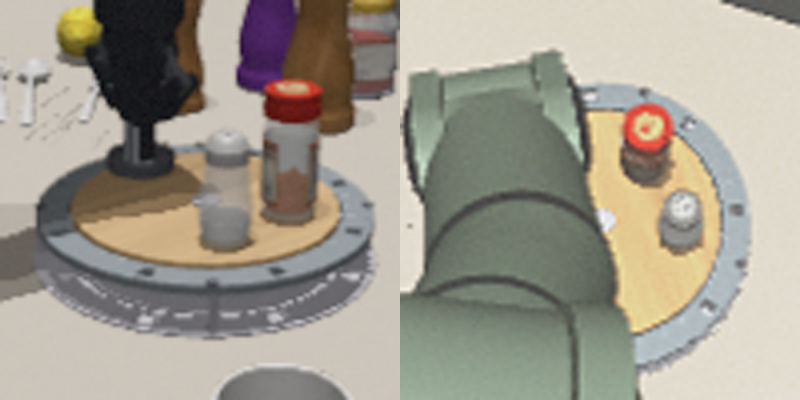

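```bash
cat > rot.py <<'E'
from h import *
c=bot.get_calibration("top"); f=200/np.tan(np.radians(c["vertical_fov"])/2); M=R.from_euler("xyz",c["orientation"]).as_matrix()
A=np.array([.6388,.0080])
def ray(u,v,z):
    r=M@np.array([(u-c["cx"])/f,(v-c["cy"])/f,1]); return c["origin"]+r*(z-c["origin"][2])/r[2]
def red(p):
    h=cv2.cvtColor(p,cv2.COLOR_RGB2HSV).astype(int); m=((h[...,0]<8)|(h[...,0]>172))&(h[...,1]>140)&(h[...,2]>80)
    m[:, :285]=0; m[:,365:]=0; m[:165]=0; m[250:]=0
    n,l,st,ce=cv2.connectedComponentsWithStats(m.astype(np.uint8)); k=1+np.argmax(st[1:,4]); u,v=ce[k]; w=ray(u,v,.148)[:2]-A
    return st[k,4],(u.round(1),v.round(1)),np.hypot(*w).round(4),np.degrees(np.arctan2(w[1],w[0])).round(2)
a=red(cv2.imread("pics/top0.png")[:,:,::-1].copy()); p,d,W=cloud("top"); b=red(p)
print(a,b,"turn deg",b[3]-a[3])
E
python3 rot.py
```

```text
(np.int32(65), (np.float64(322.3), np.float64(178.4)), np.float64(0.0679), np.float64(13.2)) (np.int32(72), (np.float64(331.5), np.float64(181.7)), np.float64(0.0673), np.float64(-16.15)) turn deg -29.349999999999998
```

The jars show the disc at about -29.4°, carried along by friction with the fingertips. Continuing by about 11°, still pressed.

```bash
python3 -m inch '[{"dx":4.3,"dy":0.1,"dz":0,"rx":0,"ry":0,"rz":0.05,"hand":1},{"dx":4.3,"dy":0.1,"dz":0,"rx":0,"ry":0,"rz":0.05,"hand":1},{"dx":4.3,"dy":0.1,"dz":0,"rx":0,"ry":0,"rz":0.05,"hand":1},{"dx":4.0,"dy":0.1,"dz":0,"rx":0,"ry":0,"rz":0.05,"hand":1},{"dx":0,"dy":0,"dz":0,"rx":0,"ry":0,"rz":0,"hand":1},{"dx":0,"dy":0,"dz":0,"rx":0,"ry":0,"rz":0,"hand":1}]'; python3 rot.py; python3 look.py p4
```

```text
clock: 9.0
position: [0.5971, 0.0811, 0.0541]
tool_rot: [-3.141, -0.001, 0.504]
force: [-1.1, 2.8, 7.4]
grip_width: 0.0002
(np.int32(65), (np.float64(322.3), np.float64(178.4)), np.float64(0.0679), np.float64(13.2)) (np.int32(69), (np.float64(334.6), np.float64(184.0)), np.float64(0.0677), np.float64(-27.76)) turn deg -40.96
9.1 [0.5971 0.081  0.0542] yaw 0.504 F [-1.1  3.4  6.8] tcp r 0.0841 phi 119.75
side 0.69 cup angle fit 118.78 med angle 127.34 rim z 0.065
```

Disc at about -41°, past half way. I'll ease off so the pin rests under the ring, keeping the fingertips inside the cup wall, then push gently.

```bash
python3 -m inch '[{"dx":0,"dy":0,"dz":-3,"rx":0,"ry":0,"rz":0,"hand":1},{"dx":0,"dy":0,"dz":-3.5,"rx":0,"ry":0,"rz":0,"hand":1},{"dx":0,"dy":0,"dz":0,"rx":0,"ry":0,"rz":0,"hand":1},{"dx":0,"dy":0,"dz":0,"rx":0,"ry":0,"rz":0,"hand":1}]'; python3 rot.py
python3 -m inch '[{"dx":2,"dy":0.1,"dz":0,"rx":0,"ry":0,"rz":0.012,"hand":1},{"dx":2,"dy":0.1,"dz":0,"rx":0,"ry":0,"rz":0.012,"hand":1},{"dx":1.5,"dy":0.1,"dz":0,"rx":0,"ry":0,"rz":0.012,"hand":1},{"dx":0,"dy":0,"dz":0,"rx":0,"ry":0,"rz":0,"hand":1}]'; python3 rot.py
```

```text
clock: 9.65
position: [0.5969, 0.08, 0.0604]
tool_rot: [3.142, 0.0, 0.504]
force: [-0.8, 1.2, 0.9]
grip_width: 0.0002
(np.int32(65), (np.float64(322.3), np.float64(178.4)), np.float64(0.0679), np.float64(13.2)) (np.int32(70), (np.float64(334.6), np.float64(184.2)), np.float64(0.0674), np.float64(-28.21)) turn deg -41.41
clock: 10.1
position: [0.6022, 0.0828, 0.0605]
tool_rot: [-3.142, -0.0, 0.467]
force: [0.3, 0.1, 0.4]
grip_width: -0.0002
(np.int32(65), (np.float64(322.3), np.float64(178.4)), np.float64(0.0679), np.float64(13.2)) (np.int32(68), (np.float64(334.6), np.float64(184.3)), np.float64(0.0671), np.float64(-28.43)) turn deg -41.629999999999995
```

```bash
python3 -m inch '[{"dx":1.7,"dy":0.05,"dz":0,"rx":0,"ry":0,"rz":0.02,"hand":1},{"dx":1.7,"dy":0.05,"dz":0,"rx":0,"ry":0,"rz":0.02,"hand":1},{"dx":1.7,"dy":0.05,"dz":0,"rx":0,"ry":0,"rz":0.02,"hand":1},{"dx":1.7,"dy":0.05,"dz":0,"rx":0,"ry":0,"rz":0.02,"hand":1},{"dx":0,"dy":0,"dz":0,"rx":0,"ry":0,"rz":0,"hand":1}]'; python3 rot.py
```

```text
clock: 10.65
position: [0.6085, 0.0855, 0.0606]
tool_rot: [3.142, -0.0, 0.387]
force: [0.1, 0.3, -0.1]
grip_width: 0.0001
(np.int32(65), (np.float64(322.3), np.float64(178.4)), np.float64(0.0679), np.float64(13.2)) (np.int32(70), (np.float64(334.7), np.float64(184.0)), np.float64(0.0679), np.float64(-27.97)) turn deg -41.17
```

```bash
python3 -m inch '[{"dx":1.2,"dy":0,"dz":0,"rx":0,"ry":0,"rz":0.013,"hand":1},{"dx":1.2,"dy":0,"dz":0,"rx":0,"ry":0,"rz":0.013,"hand":1},{"dx":1.2,"dy":0,"dz":0,"rx":0,"ry":0,"rz":0.013,"hand":1},{"dx":0,"dy":0,"dz":0,"rx":0,"ry":0,"rz":0,"hand":1}]'; python3 rot.py
```

```text
clock: 11.1
position: [0.6114, 0.0865, 0.0605]
tool_rot: [3.142, 0.001, 0.348]
force: [-3.1, -0.6, 0.1]
grip_width: 0.0
(np.int32(65), (np.float64(322.3), np.float64(178.4)), np.float64(0.0679), np.float64(13.2)) (np.int32(71), (np.float64(334.6), np.float64(184.1)), np.float64(0.0678), np.float64(-27.9)) turn deg -41.099999999999994
```

```bash
python3 -m inch '[{"dx":1.2,"dy":0,"dz":0,"rx":0,"ry":0,"rz":0.013,"hand":1},{"dx":1.2,"dy":0,"dz":0,"rx":0,"ry":0,"rz":0.013,"hand":1},{"dx":0,"dy":0,"dz":0,"rx":0,"ry":0,"rz":0,"hand":1}]'; python3 rot.py
```

```text
clock: 11.45
position: [0.6142, 0.0875, 0.0607]
tool_rot: [3.142, -0.0, 0.322]
force: [-1.5, -0.3, 0.9]
grip_width: -0.0002
(np.int32(65), (np.float64(322.3), np.float64(178.4)), np.float64(0.0679), np.float64(13.2)) (np.int32(74), (np.float64(335.1), np.float64(184.6)), np.float64(0.0677), np.float64(-30.28)) turn deg -43.480000000000004
```

```bash
python3 -m inch '[{"dx":0.8,"dy":0,"dz":0,"rx":0,"ry":0,"rz":0.01,"hand":1},{"dx":0,"dy":0,"dz":0,"rx":0,"ry":0,"rz":0,"hand":1}]'; python3 -m inch '[{"dx":0.8,"dy":0,"dz":0,"rx":0,"ry":0,"rz":0.01,"hand":1},{"dx":0,"dy":0,"dz":0,"rx":0,"ry":0,"rz":0,"hand":1}]'; python3 rot.py
```

```text
clock: 11.7
position: [0.615, 0.0878, 0.0607]
tool_rot: [-3.142, -0.001, 0.312]
force: [0.1, -0.1, 0.3]
grip_width: -0.0002
clock: 11.9
position: [0.616, 0.088, 0.061]
tool_rot: [3.142, -0.001, 0.302]
force: [0.7, 0.5, 4.9]
grip_width: -0.0003
(np.int32(65), (np.float64(322.3), np.float64(178.4)), np.float64(0.0679), np.float64(13.2)) (np.int32(66), (np.float64(335.5), np.float64(185.0)), np.float64(0.0676), np.float64(-31.88)) turn deg -45.08
```

The pin has sprung into the hole: 4.9 N upward against the fingertips, disc at -45.1°. I'll back off the wall slightly and lift clear.

```bash
python3 -m inch '[{"dx":-1,"dy":0,"dz":-2,"rx":0,"ry":0,"rz":0,"hand":1},{"dx":-1,"dy":0,"dz":-3,"rx":0,"ry":0,"rz":0,"hand":1},{"dx":-1,"dy":0,"dz":-3,"rx":0,"ry":0,"rz":0,"hand":1},{"dx":0,"dy":0,"dz":-6,"rx":0,"ry":0,"rz":0,"hand":1},{"dx":0,"dy":0,"dz":-12,"rx":0,"ry":0,"rz":0,"hand":1},{"dx":0,"dy":0,"dz":-20,"rx":0,"ry":0,"rz":0,"hand":1},{"dx":0,"dy":0,"dz":-25,"rx":0,"ry":0,"rz":0,"hand":1},{"dx":0,"dy":0,"dz":-25,"rx":0,"ry":0,"rz":0,"hand":1},{"dx":0,"dy":0,"dz":-15,"rx":0,"ry":0,"rz":0,"hand":1},{"dx":0,"dy":0,"dz":0,"rx":0,"ry":0,"rz":0,"hand":1}]'; python3 rot.py; python3 look.py p5; python3 - <<'E'
from h import *
p,d,W=cloud("side"); x,y,z=np.moveaxis(W,-1,0)
C=np.array([.6388-.0341,.008+.0779]); r=np.hypot(x-C[0],y-C[1])
k=(r<.033)&(z>.05)&(z<.09); print("rim z",np.percentile(z[k],[5,50,90,97]))
for t in ("pepper_mill","mug"):
    for q in bot.trace("side",t): print(t,q["score"],q["box"])
E
```

```text
clock: 12.95
position: [0.6135, 0.0871, 0.1741]
tool_rot: [3.141, -0.003, 0.303]
force: [0.3, 0.1, -0.3]
grip_width: -0.0004
(np.int32(65), (np.float64(322.3), np.float64(178.4)), np.float64(0.0679), np.float64(13.2)) (np.int32(68), (np.float64(335.4), np.float64(185.1)), np.float64(0.0672), np.float64(-31.95)) turn deg -45.15
13.05 [0.6124 0.0869 0.1715] yaw 0.303 F [-0.2 -0.8 -0.2] tcp r 0.0832 phi 108.51
side 0.51 cup angle fit 114.23 med angle 114.38 rim z 0.0763
rim z [0.05165218 0.06934266 0.07633702 0.07707471]
pepper_mill 0.94 [290.1, 132.7, 300.6, 173.9]
pepper_mill 0.9 [326.3, 105.6, 348.3, 182.2]
pepper_mill 0.77 [314.3, 104.6, 329.7, 164.1]
mug 0.85 [304.7, 249.2, 344.9, 314.8]
```

View pics/p5.png

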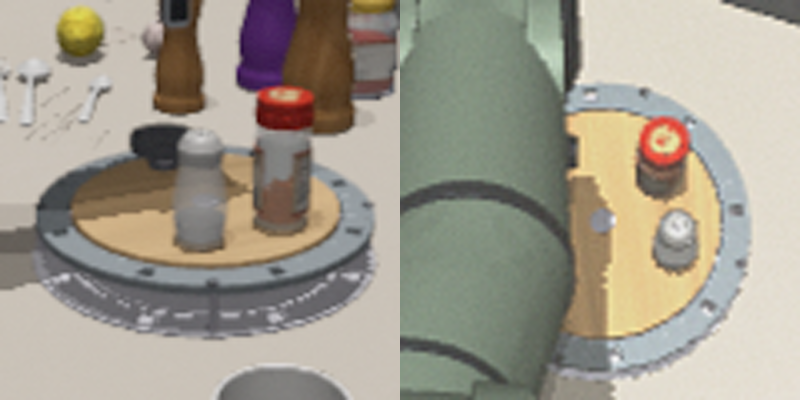

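The picture shows the cup fully up, with its rim at 0.077 as at the start, at side crop (160,145). Both jars stand upright at (200,190) and (285,160), and the fingertips are clear of everything. I'm handing it in.

```bash
python3 -c "
from workcell import bot
s=bot.observe();print(s['clock'],abs(s['qd']).max());print(bot.job_done())"
```

```text
13.35 0.0053589427411194854
the job is handed in; nothing more can be done
None
```

I turned the spice turntable one hole towards the small wooden pepper mill, which stands on the left, and the pin sprang up and locked there. The job was handed in at 13.35 s; the system gives no verdict.

I pressed the cup about 12 mm, turned it still pressed to about -41°, and eased off so the pin rested under the ring. Then I nudged the cup wall until the pin sprang into the hole, and lifted clear.

**Last checks:**
- **Disc angle:** the jar's movement gives -45.15°. A fit of the cup's position agrees within about 1°: 114.2°, where 113.7° was expected.
- **Plunger:** the cup rim is at 0.077 m, the same as at the start, so it is fully up.
- **Jars:** the spice jar and salt shaker are upright on the disc.
- **Pepper mill and mug:** the mug looks unmoved. The gripper partly hid the top of the mill in the last picture, so its top edge came out about 6 pixels lower than at the start. Its base was where it had been, within about 4 pixels.
- **Arm:** it was clear of everything, with no contact force beyond sensor noise.

**Failed or disagreeing:**
- My first two move commands were refused because of missing keys, so nothing moved.
- The press force read about 6–7 N, slightly under the roughly 7.2 N expected. The cup's measured height showed it was pressed far enough.

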